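Shut the dry cabinet and find the jar with the loose grinding ball

TASK

Three sealed grinding-ball jars have just been taken from the dry cabinet: first push the cabinet's door shut until it snaps onto its catch and stays, so that the air inside keeps dry. Then pick the jars up and shake them to find the one whose heavy ball has come loose and rattles; any jar that does not rattle goes back upright on the bench mat, and nothing else on the bench is disturbed. Finish while holding the rattling jar in the gripper, upright and still, a good hand's width above the bench and held out forward beyond the far long edge of the mat (the edge away from the robot).

Things in the scene. Friction and masses are not known exactly. Their poses are not given: they have to be found in the camera images.
- cabinet: White bench-top dry cabinet, 260 mm deep (its x) by 280 mm wide (its y) by 260 mm high, fixed to the bench, with a door over its whole front. Origin: centre of its underside. Its x axis points from the door side to the back, away from the robot; its yaw varies. The front plane, where the door seats, is at x = -130 mm in this frame.
- door (a joint): Opening angle of the cabinet's door, rad: 0 is shut and seated on the catch, larger is more open (0.3 to 0.65 at the start). Upright hinge at the cabinet's left (+y) front edge; the free edge swings out towards the robot. It moves easily and stays where left. From about 0.06 rad a sprung roller catch resists with about 8 N at the free edge; past 0.025 it snaps the door home to 0 and keeps it.
- door_hinge (a point): On the door's hinge line, at the height of the door's top edge (252 mm above the bench), in the door's inner face, which lies in the cabinet's front plane when shut. The door is 270 mm wide, 240 mm high and 22 mm thick.
- door_push (a point): Point to push, moving with the door: on its outer face (towards the robot), on the grey frame, 22.5 mm from the free edge, 15 mm below the top edge (237 mm above the bench). With the door shut it lies 22 mm to -x and 247.5 mm to -y (cabinet axes) of door_hinge. A bar handle stands 35 mm off the face below it; its top is 95 mm below the door's top edge.
- mat: White bench mat with a blue border, 200 mm (its x) by 400 mm (its y), 4 mm thick, fixed to the bench; the three jars stand on it. Origin: centre of its underside. Its x axis points away from the robot, so its far long edge is at x = +100 mm in this frame. Its yaw varies.
- jar_1_center (a point): One of three identical closed grinding jars, round, 92 mm high, standing upright: bare aluminium body under a ribbed green lid plate, 72 mm across, its top 54 mm above the underside; on it a grey round grip cap, 48 mm across and 38 mm high, to hold it by. 0.44 to 0.52 kg. This point: on its axis, half-way up (46 mm above its underside); z points up. Unseen: one jar has a loose 300 g ball that can roll 14 mm off centre; which one varies.
- jar_2_center (a point): One of three identical closed grinding jars, round, 92 mm high, standing upright: bare aluminium body under a ribbed green lid plate, 72 mm across, its top 54 mm above the underside; on it a grey round grip cap, 48 mm across and 38 mm high, to hold it by. 0.44 to 0.52 kg. This point: on its axis, half-way up (46 mm above its underside); z points up. Unseen: one jar has a loose 300 g ball that can roll 14 mm off centre; which one varies.
- jar_3_center (a point): One of three identical closed grinding jars, round, 92 mm high, standing upright: bare aluminium body under a ribbed green lid plate, 72 mm across, its top 54 mm above the underside; on it a grey round grip cap, 48 mm across and 38 mm high, to hold it by. 0.44 to 0.52 kg. This point: on its axis, half-way up (46 mm above its underside); z points up. Unseen: one jar has a loose 300 g ball that can roll 14 mm off centre; which one varies.
- reagent_bottle: Bystander: amber reagent bottle with a black cap, 60 mm across, 125 mm high, standing near the cabinet's right side. Origin: centre of its underside.
- tip_box: Bystander: blue pipette-tip box with a clear lid, 85 mm (its x) by 122 mm (its y), 68 mm high, beyond the mat. Origin: centre of its underside.
- tube_rack: Bystander: purple rack with capped tubes, 60 mm (its x) by 120 mm (its y), 60 mm high, to the right of the mat. Origin: centre of its underside.
There are look-alikes about, which are no part of the job. What is shaped like the part that bears jar_2_center but turquoise is not meant.

How it is judged:
By the outcome, as a careful person would: the job done as asked, in the order asked, and still so for the second after the job is handed in, while the arm keeps its last pose, push and grip.
It also fails if it takes over 72 s, if anything falls off the work surface, if the arm or the gripper's body presses on something with over 40 N, if the wrist force passes 120 N, or if a joint passes its speed limit or range.

ROBOT

A 7-joint arm with a two-finger parallel gripper is mounted at the origin on the work surface. World frame = base frame: x ahead of the robot, y to its left, z up, the work surface at z = 0. Lengths are in m, angles in rad, forces in N, time in s.
With the tool pointing down it reaches from about 0.4 to 0.85 m from the base axis. Payload 4.5 kg.
Tool frame: the origin (TCP) lies between the finger pads; the fingertips stand 25 mm ahead of it and the grasp point (between the pads) lies 6 mm ahead of it (r.tips_ahead is the distance from the TCP to the fingertips, in m); z points along the fingers, y is the direction in which the jaws open and shut (so a half turn about z gives the same grasp; the last joint's range is limited). The gripper opens to 88 mm and grips with 3 to 60 N. Pads are 18 mm wide; open, the fingers measure 123 mm over their backs; the gripper's body (75 mm by 187 mm) begins 45 mm behind the grasp point.
Start: joints at [-1.068, 0.689, -0.195, 1.565, 0.157, 0.902, -0.215], TCP at [0.282, 0.558, 0.242] pointing down, gripper open.
Joint ranges: [-3.01, 3.01], [-0.46, 2.08], [-1.47, 1.51], [0.13, 2.56], [-1, 4.14], [0.04, 2.09], [-2.66, 2.66]. Speed limits (rad/s): [2.57, 2.57, 3.14, 3.14, 3.14, 3.14, 3.14].

INTERFACE

Orientations are given as a unit quaternion [x, y, z, w].
In Python, from plant import r, imaging gives the robot as it stands.
- The arm moves only by the tool send_rows, never from a script. Its argument "moves" is one flat list of numbers, 6 for each row, row after row: the shift along the tool's x, y, z in m, then the turn, a rotation vector about the tool's x, y, z in degrees. A call has exactly 5 rows; each row is the pose to reach, as a shift and turn from the pose measured when the call began, along the tool's axes at that moment; what a row does not reach only later rows make up. A row lasts 1/12 s, in which the tool goes at most 41.7 mm and 7.16 degrees, less where a joint would pass 70% of its speed; a pose out of reach is approached as far as the arm can. A call with a gripper value outside its range is refused whole. "claw" is the closure, from -1 (fully open) to 1 (shut), so that 0 is half open, set as the call begins (left out, the last holds). The fingers move at their own pace and stop on an object; "grip_force" is the grip in N (left out, the last holds). Time passes only in rows, so rows that repeat a pose let the fingers close, or fill a call up. It gives the time, the measured TCP pose, the force and the opening at its end, in the units of the state.
- r.get_state(): the state, without advancing time (a new reading comes with each control period).
- imaging.snapshot(name): name is "scene" or "top" or "wrist"; returns a dict with "image" (480x640x3 uint8, red, green, blue), "depth" (480x640 float32, m along the optical axis (not along the pixel's ray), 0 where there is no reading), "mtx" (3x3 intrinsics, pixels), "rvec" (rotation vector, rad) and "tvec" (3), from world to camera coordinates, as OpenCV has them. Camera axes: x right, y down, z forward; pixel columns grow to the right and rows downward; lengths in m; the calibration is good to about 2 mm. A picture is of the moment at which its call begins.
- r.finish_job(): hands the job in, once; it reports no verdict.
Trained networks look in a picture, given as the dict that the camera call returned (one of the last four; its "shot" number tells which), for a name from the list of things; names that differ only in an ending like _2 or _b are one class to them, and where a whole thing is asked for, a point or a joint stands for the part that bears it (a point fixed in the world has none). Each returns a list of dicts, best first, with "score" (0 to 1); they miss things now and then, are a little off and sometimes report something else, mostly with a low value. They report only what shows in the picture. A call takes as long as a camera call. They do not tell look-alikes from the thing itself.
- imaging.look_for(query, picture): "box" ([centre column, centre row, width, height] as shares, 0 to 1, of the picture: columns of its width, rows of its height, round what is visible of it).
- imaging.silhouettes(query, picture): "pixels" (480x640 bool, what is visible of it) and "box" ([centre column, centre row, width, height] as shares, 0 to 1, of the picture: columns of its width, rows of its height, round what is visible of it).
- imaging.pinpoint(query, picture): "point" ([column, row] as shares, 0 to 1, of the picture: columns of its width, rows of its height: a listed point, or the origin of a listed thing).
The state is a dict: "clock": time; "q": joint angles; "qd": joint speeds; "joint_torque": joint torques, N m; "tool_pos": TCP position; "eef_rot": TCP orientation; "contact_force": force on the tool from outside, world axes, zero at the start; "moment": the same for the moment, N m; "opening": opening from 0.0 (shut) to 1.0 (fully open).
Only numpy, scipy, OpenCV 4.12 (cv2) and the standard library are available. Lean on these libraries where they do the work, as an engineer would, in place of code of your own. Each camera call takes 0.05 s, during which the arm holds its last target.

## Working session

There is one attempt and no reset: what is moved stays moved. The work goes in short steps, Python scripts to look and compute and a tool call to move; the robot and the scene stay as the last step left them, time stands still between calls to the robot, and variables do not carry over. Pictures are saved under pics/ and viewed, and the job is handed in when it is done.

Besides the shell and the picture viewer there is one more tool, called after ">>>" in YAML: its name, and indented under it one key for each argument. send_rows: Moves the arm, as the interface text tells. Its arguments: {"type":"object","properties":{"moves":{"type":"array"},"claw":{"type":"number"},"grip_force":{"type":"number"}},"required":["moves"]}

```bash
ls; mkdir -p pics; cat > h.py <<'E'
import numpy as np, cv2
from scipy.spatial.transform import Rotation as R
from plant import r, imaging
def cam(s):
    Rm=cv2.Rodrigues(np.array(s["rvec"],float))[0]; return Rm,np.array(s["tvec"],float).ravel(),np.array(s["mtx"],float)
def world(s,u,v,d=None):
    Rm,t,K=cam(s)
    if d is None: d=s["depth"][int(round(v)),int(round(u))]
    return Rm.T@(d*np.linalg.inv(K)@np.array([u,v,1.])-t)
def cloud(s):
    Rm,t,K=cam(s); v,u=np.mgrid[:480,:640]; d=s["depth"]
    p=np.stack([u,v,np.ones_like(u)],-1)@np.linalg.inv(K).T*d[...,None]
    return (p-t)@Rm
def planez(s,u,v,z):
    Rm,t,K=cam(s); o=-Rm.T@t; k=Rm.T@np.linalg.inv(K)@np.array([u,v,1.]); return o+k*(z-o[2])/k[2]
def proj(s,P):
    Rm,t,K=cam(s); q=K@(Rm@np.array(P)+t); return q[:2]/q[2]
def save(s,n): cv2.imwrite(f"pics/{n}.png",s["image"][...,::-1])
E
python3 - <<'E'
from h import *
st=r.get_state(); print({k:np.round(v,3) for k,v in st.items()})
for n in("scene","top"):
    s=imaging.snapshot(n); save(s,n+"0")
    np.savez(f"/tmp/{n}0.npz",**{k:v for k,v in s.items()})
    for q in["cabinet","door","door_hinge","door_push","mat","jar_1_center","reagent_bottle","tip_box","tube_rack"]:
        for d in imaging.pinpoint(q,s)[:5]:
            u,v=d["point"][0]*640,d["point"][1]*480
            print(n,q,round(d["score"],2),round(u),round(v),np.round(world(s,min(u,639),min(v,479)),3))
E
```

```text
pics
{'clock': np.float64(0.0), 'q': array([-1.068,  0.69 , -0.195,  1.566,  0.157,  0.903, -0.215]), 'qd': array([ 0.001, -0.001, -0.001,  0.001, -0.   , -0.   ,  0.   ]), 'joint_torque': array([ 1.0000e-03, -5.2756e+01, -1.2670e+00, -1.5343e+01, -5.3000e-02,
        6.0000e-03,  0.0000e+00]), 'tool_pos': array([0.282, 0.557, 0.241]), 'eef_rot': array([ 0.232,  0.973, -0.001, -0.   ]), 'contact_force': array([ 0.575, -1.011, -0.428]), 'moment': array([-0.001, -0.048, -0.027]), 'opening': np.float64(1.0)}
scene cabinet 0.46 255 295 [ 0.585 -0.287  0.065]Traceback (most recent call last):
  File "<stdin>", line 7, in <module>
ValueError: it knows: cabinet, door_hinge, door_push, jar_1_center, jar_2_center, jar_3_center, mat, reagent_bottle, tip_box, tube_rack
```

```bash

python3 - <<'E'
from h import *
for n in("scene","top"):
    s=imaging.snapshot(n); save(s,n+"0")
    np.savez(f"/tmp/{n}0.npz",**{k:v for k,v in s.items()})
    for q in["cabinet","door_hinge","door_push","mat","jar_1_center","reagent_bottle","tip_box","tube_rack"]:
        for d in imaging.pinpoint(q,s)[:5]:
            u,v=d["point"][0]*640,d["point"][1]*480
            print(n,q,round(d["score"],2),round(u),round(v),np.round(world(s,min(u,639),min(v,479)),3))
E
```

```text
scene door_hinge 0.59 459 157 [0.605 0.373 0.26 ]
scene door_push 0.91 370 153 [0.454 0.173 0.254]
scene door_push 0.6 165 336 [ 0.553 -0.541  0.036]
scene mat 0.95 284 265 [ 0.538 -0.171  0.058]
scene mat 0.55 255 295 [ 0.588 -0.287  0.067]
scene jar_1_center 0.76 321 242 [ 0.541 -0.045  0.079]
scene reagent_bottle 0.94 377 311 [ 0.797 -0.028  0.053]
scene tube_rack 0.61 165 334 [ 0.547 -0.539  0.036]
top door_push 0.95 199 284 [0.451 0.182 0.254]
top mat 0.79 351 266 [ 0.505 -0.147  0.099]
top reagent_bottle 0.75 299 165 [ 0.761 -0.011  0.089]
top tip_box 0.7 408 185 [ 0.719 -0.293  0.069]
top tube_rack 0.64 498 261 [ 0.527 -0.53   0.045]
```

View pics/scene0.png

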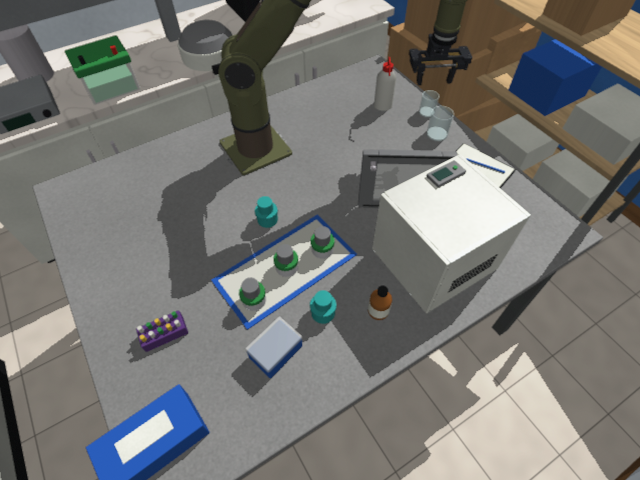

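View pics/top0.png

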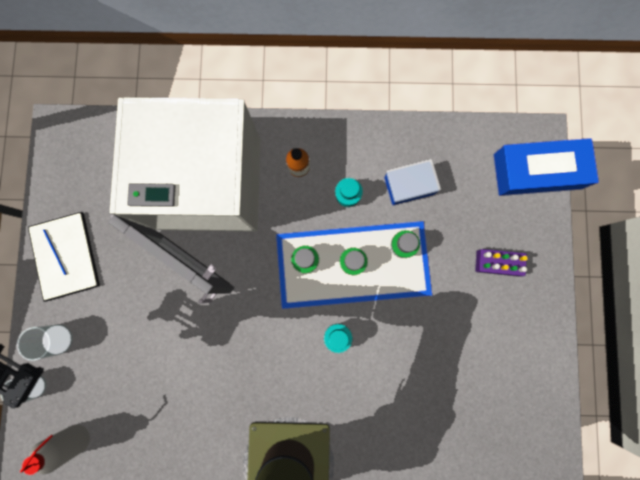

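The top picture shows the three green-lidded jars at about (304,258), (353,261) and (406,243) on the mat. Turquoise look-alikes stand at (337,337) and (348,191), off the mat. The door's free edge is near (222,288). Next I measure the geometry from depth.

```bash

python3 - <<'E'
from h import *
s=dict(np.load("/tmp/top0.npz")); P=cloud(s); im=s["image"].astype(int); hsv=cv2.cvtColor(s["image"],cv2.COLOR_RGB2HSV)
z=P[...,2]
# bench check
print("bench z",np.median(z[330:380,480:560]))
# cabinet top
m=((z>0.245)&(z<0.275)).astype(np.uint8); n,l,st,c=cv2.connectedComponentsWithStats(m)
for i in range(1,n):
    if st[i,4]>60:
        pts=P[l==i][:,:2].astype(np.float32); print("z.25",st[i],np.round(pts.mean(0),3),[np.round(x,3) for x in cv2.minAreaRect(pts)], np.round(np.median(P[l==i][:,2]),3))
        if st[i,4]<3000:
            d=pts-pts.mean(0); w=np.linalg.svd(d,full_matrices=False)[2][0]; print("dir",w, np.round([pts.mean(0)+w*(d@w).min(),pts.mean(0)+w*(d@w).max()],3))
# caps
m=((z>0.085)&(z<0.106)).astype(np.uint8); n,l,st,c=cv2.connectedComponentsWithStats(m)
for i in range(1,n):
    if st[i,4]>40:
        pts=P[l==i][:,:2].astype(np.float32); (a,rad)=cv2.minEnclosingCircle(pts); print("cap",st[i],np.round(c[i]),np.round(a,4),round(rad,4),np.round(pts.mean(0),4),np.round(np.median(P[l==i][:,2]),3))
# mat blue
m=((hsv[...,0]>105)&(hsv[...,0]<125)&(hsv[...,1]>170)&(z<0.02)).astype(np.uint8); n,l,st,c=cv2.connectedComponentsWithStats(m)
for i in range(1,n):
    if st[i,4]>60:
        pts=P[l==i][:,:2].astype(np.float32); print("mat",st[i],[np.round(x,3) for x in cv2.minAreaRect(pts)],np.round(cv2.boxPoints(cv2.minAreaRect(pts)),3).tolist())
# green lid
m=((hsv[...,0]>45)&(hsv[...,0]<75)&(hsv[...,1]>120)).astype(np.uint8); n,l,st,c=cv2.connectedComponentsWithStats(m)
for i in range(1,n):
    if st[i,4]>40:
        pts=P[l==i][:,:2].astype(np.float32); print("green",st[i],np.round(cv2.minEnclosingCircle(pts)[0],4),cv2.minEnclosingCircle(pts)[1])
E
```

```text
bench z 0.00023183198540014275
z.25 [  110    98   136   119 14887] [0.728 0.241] [array([0.73 , 0.243]), array([0.262, 0.282]), np.float64(0.272)] 0.26
z.25 [ 109  215  104   79 1403] [0.515 0.269] [array([0.516, 0.271]), array([0.27 , 0.024]), np.float64(55.993)] 0.252
dir [-0.5600377  -0.82846713] [[0.591 0.383]
 [0.44  0.16 ]]
z.25 [269 473  22   7  82] [0.071 0.002] [array([0.07 , 0.001]), array([0.044, 0.004]), np.float64(66.359)] 0.257
dir [-0.41720614 -0.90881187] [[ 0.079  0.021]
 [ 0.061 -0.019]]
cap [248 127   8 100 137] [253. 178.] [0.73   0.1043] 0.1296 [0.7239 0.1036] 0.095
cap [287 149  21  19 175] [297. 160.] [ 0.7809 -0.0057] 0.0262 [ 0.7742 -0.0067] 0.093
cap [341 179  18  18 273] [349. 188.] [ 0.7045 -0.142 ] 0.0247 [ 0.7042 -0.1412] 0.092
cap [141 215  63  58 118] [163. 240.] [0.554  0.2954] 0.1046 [0.5625 0.3226] 0.095
cap [399 233  19  19 291] [408. 242.] [ 0.5678 -0.2886] 0.0238 [ 0.5677 -0.2882] 0.096
cap [295 249  19  19 288] [304. 258.] [ 0.5239 -0.0305] 0.0239 [ 0.5233 -0.0307] 0.096
cap [345 251  19  19 291] [354. 260.] [ 0.5208 -0.1553] 0.0239 [ 0.5203 -0
[... 387 characters left out ...]
.767, -0.546]), array([0.113, 0.004]), np.float64(5.624)] [[0.7110000252723694, -0.550000011920929], [0.7110000252723694, -0.5540000200271606], [0.8230000138282776, -0.5429999828338623], [0.8230000138282776, -0.5389999747276306]]
mat [ 277  222  154   86 1594] [array([ 0.516, -0.158]), array([0.197, 0.398]), np.float64(6.166)] [[0.3959999978542328, 0.028999999165534973], [0.4390000104904175, -0.367000013589859], [0.6349999904632568, -0.34599998593330383], [0.5920000076293945, 0.05000000074505806]]
green [392 231  26  26 212] [ 0.5178 -0.1905] 0.13349710404872894
green [292 246  26  27 228] [ 0.4939 -0.0451] 0.06655465811491013
green [340 248  27  27 223] [ 0.5205 -0.1542] 0.03479573130607605
```

Candidates for the jars, by top-picture pixel:
- **Green lid, on the mat:** (304,258), (354,260) and (408,242). These are the jars.
- **Turquoise:** (338,340) and (349,188). These are decoys and I reject them.

The crop check comes before the grasp. First I plan the door push.

```bash
cat >> h.py <<'E'
def to(p,psi=None,st=None):
    """world pos p, psi deg = angle of tool y from world y, tool down -> tool-frame shift mm & turn deg"""
    st=st or r.get_state(); R0=R.from_quat(st["eef_rot"]); 
    d=R0.inv().apply(np.array(p)-st["tool_pos"])
    M=R0.as_matrix(); cur=np.degrees(np.arctan2(-M[0,1],M[1,1]))
    if psi is None: psi=cur
    a=np.radians(psi); Rt=np.array([[-np.cos(a),-np.sin(a),0],[-np.sin(a),np.cos(a),0],[0,0,-1]])
    t=(R0.inv()*R.from_matrix(Rt)).as_rotvec(degrees=True)
    return np.round(d,4),np.round(t,2),round(cur,1)
def stat():
    st=r.get_state(); print("t",round(float(st["clock"]),2),"pos",np.round(st["tool_pos"],4),"F",np.round(st["contact_force"],1),"M",np.round(st["moment"],2),"op",round(float(st["opening"]),3)); return st
E
python3 - <<'E'
from h import *
stat()
h=np.array([0.600,0.378])
for a,off in((.594,.03),(.594,0),(.3,0),(.1,0),(0.02,0),(0,0)):
    d=np.array([-np.sin(a),-np.cos(a)]);n=np.array([-np.cos(a),np.sin(a)])
    p=h+.2475*d+(.031+off)*n; print(a,p,to([*p,.24],-np.degrees(a)))
s=dict(np.load("/tmp/top0.npz")); P=cloud(s)
print(cv2.resize(s["image"][215:300,270:440],None,fx=4,fy=4,interpolation=3).shape); cv2.imwrite("pics/crop.png",cv2.resize(s["image"][170:360,270:440],None,fx=3.1,fy=3.1,interpolation=2)[...,::-1])
E
```

```text
t 1.0 pos [0.2824 0.5576 0.2416] F [ 0.4 -0.3  0.1] M [-0.02 -0.03 -0.04] op 0.999
0.594 [0.4109279  0.20703512] (array([-0.2731, -0.2547,  0.0015]), array([ 0.01, -0.  ,  7.17]), np.float64(-26.9))
0.594 [0.43578915 0.19024471] (array([-0.3028, -0.2584,  0.0015]), array([ 0.01, -0.  ,  7.17]), np.float64(-26.9))
0.3 [0.49724332 0.15071535] (array([-0.3755, -0.2659,  0.0015]), array([ 0.01, -0.  , -9.67]), np.float64(-26.9))
0.1 [0.5444461  0.13483131] (array([-0.4248, -0.2587,  0.0015]), array([ 1.000e-02, -0.000e+00, -2.113e+01]), np.float64(-26.9))
0.02 [0.56405653 0.13116946] (array([-0.444 , -0.2531,  0.0015]), array([ 1.000e-02, -0.000e+00, -2.572e+01]), np.float64(-26.9))
0 [0.569  0.1305] (array([-0.4487, -0.2515,  0.0015]), array([ 1.000e-02, -0.000e+00, -2.686e+01]), np.float64(-26.9))
(340, 680, 3)
```

View pics/crop.png

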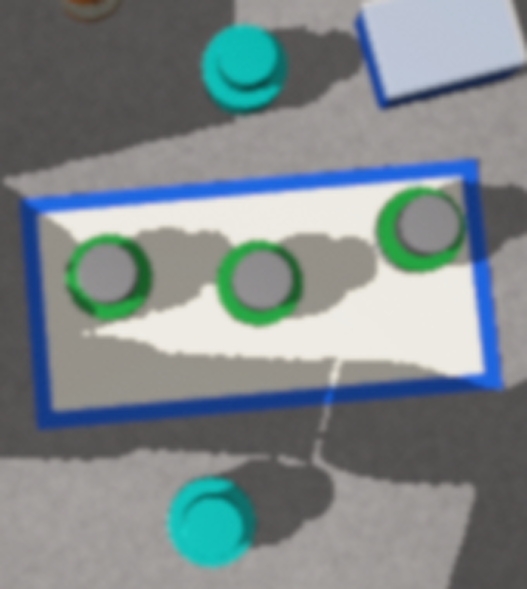

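The crop confirms three green-lid, grey-cap jars on the mat, with two all-turquoise decoys off it. Now to the pre-push pose with the gripper shut.

>>> send_rows:
  moves: [-0.273, -0.255, 0.001, 0, 0, 7, -0.273, -0.255, 0.001, 0, 0, 7, -0.273, -0.255, 0.001, 0, 0, 7, -0.273, -0.255, 0.001, 0, 0, 7, -0.273, -0.255, 0.001, 0, 0, 7]
  claw: 1
  grip_force: 20

```text
clock: 1.42
tool_pos: [0.3543, 0.3602, 0.2411]
eef_rot: [0.291, 0.957, 0.0, 0.0]
contact_force: [0.9, 0.5, 1.0]
opening: 0.646
```

```bash
python3 - <<'E'
from h import *
stat(); print(to([.411,.207,.24],-34))
E
```

```text
t 1.42 pos [0.3543 0.3602 0.2411] F [0.9 0.5 1. ] M [-0.02 -0.07  0.  ] op 0.646
(array([-0.1324, -0.0957,  0.0011]), array([0.03, 0.02, 0.17]), np.float64(-33.8))
```

>>> send_rows:
  moves: [-0.132, -0.096, 0.001, 0, 0, 0, -0.132, -0.096, 0.001, 0, 0, 0, -0.132, -0.096, 0.001, 0, 0, 0, -0.132, -0.096, 0.001, 0, 0, 0, -0.132, -0.096, 0.001, 0, 0, 0]

```text
clock: 1.83
tool_pos: [0.4132, 0.1973, 0.24]
eef_rot: [0.298, 0.955, -0.003, 0.001]
contact_force: [-0.4, -0.3, -0.1]
opening: 0.271
```

```bash
python3 - <<'E'
from h import *
stat()
h=np.array([0.600,0.378])
for a,off in((.594,0),(.3,0),(.1,0),(0.02,0),(0,0)):
    d=np.array([-np.sin(a),-np.cos(a)]);n=np.array([-np.cos(a),np.sin(a)])
    p=h+.2475*d+(.031+off)*n; print(a,p,to([*p,.24],-np.degrees(a)))
s=imaging.snapshot("top"); save(s,"top1")
E
```

```text
t 1.83 pos [0.4132 0.1973 0.24  ] F [-0.4 -0.3 -0.1] M [-0.05 -0.01  0.  ] op 0.271
0.594 [0.43578915 0.19024471] (array([-0.0226,  0.0071,  0.    ]), array([-0.27,  0.24, -0.6 ]), np.float64(-34.6))
0.3 [0.49724332 0.15071535] (array([-0.0956,  0.0095,  0.0003]), array([ -0.3 ,   0.19, -17.45]), np.float64(-34.6))
0.1 [0.5444461  0.13483131] (array([-0.1435,  0.0232,  0.0005]), array([ -0.32,   0.16, -28.9 ]), np.float64(-34.6))
0.02 [0.56405653 0.13116946] (array([-0.1617,  0.0313,  0.0005]), array([ -0.33,   0.15, -33.49]), np.float64(-34.6))
0 [0.569  0.1305] (array([-0.1661,  0.0336,  0.0005]), array([ -0.33,   0.15, -34.63]), np.float64(-34.6))
```

View pics/top1.png

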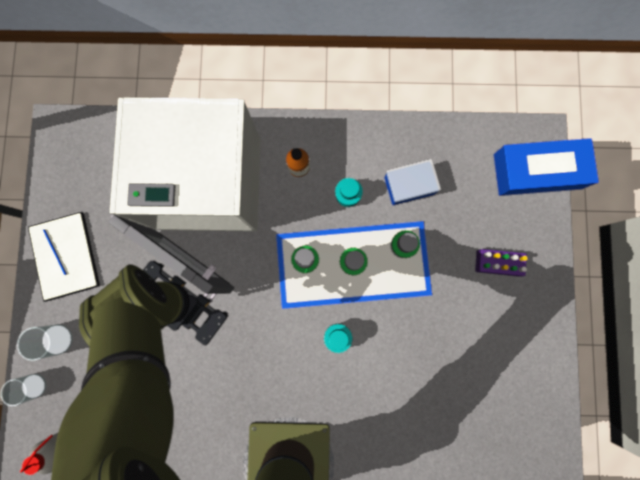

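The gripper is in front of the door's outer face near the free edge, around (205,300). I push progressively from here.

>>> send_rows:
  moves: [-0.01, 0.005, 0, 0, 0, 0, -0.023, 0.007, 0, 0, 0, -2, -0.045, 0.007, 0, 0, 0, -7, -0.068, 0.008, 0, 0, 0, -12, -0.09, 0.009, 0, 0, 0, -16]

```text
clock: 2.3
tool_pos: [0.4927, 0.1603, 0.2405]
eef_rot: [0.156, 0.988, -0.0, 0.001]
contact_force: [-0.5, 1.1, 0.8]
opening: 0.004
```

```bash
python3 - <<'E'
from h import *
stat()
h=np.array([0.600,0.378])
for a,off in((.2,0),(.1,0),(0.05,0),(0.02,0),(0,0)):
    d=np.array([-np.sin(a),-np.cos(a)]);n=np.array([-np.cos(a),np.sin(a)])
    p=h+.2475*d+(.031+off)*n; print(a,p,to([*p,.24],-np.degrees(a)))
E
```

```text
t 2.3 pos [0.4927 0.1603 0.2405] F [-0.5  1.1  0.8] M [0.21 0.02 0.07] op 0.004
0.2 [0.52044728 0.14159227] (array([-0.0322, -0.0092,  0.0005]), array([-0.03,  0.09, -6.49]), np.float64(-18.0))
0.1 [0.5444461  0.13483131] (array([-0.0571, -0.0082,  0.0006]), array([ -0.04,   0.09, -12.22]), np.float64(-18.0))
0.05 [0.5566689  0.13235866] (array([-0.0695, -0.0068,  0.0006]), array([ -0.04,   0.09, -15.09]), np.float64(-18.0))
0.02 [0.56405653 0.13116946] (array([-0.0769, -0.0057,  0.0006]), array([ -0.04,   0.09, -16.8 ]), np.float64(-18.0))
0 [0.569  0.1305] (array([-0.0818, -0.0048,  0.0006]), array([ -0.04,   0.09, -17.95]), np.float64(-18.0))
```

>>> send_rows:
  moves: [-0.015, -0.004, 0, 0, 0, -3, -0.03, -0.008, 0, 0, 0, -6, -0.045, -0.009, 0, 0, 0, -9, -0.057, -0.008, 0, 0, 0, -12, -0.066, -0.007, 0, 0, 0, -14]

```text
clock: 2.72
tool_pos: [0.5539, 0.1344, 0.2404]
eef_rot: [0.033, 0.999, -0.0, -0.0]
contact_force: [-6.9, 0.0, 4.3]
opening: 0.006
```

```bash
python3 - <<'E'
from h import *
stat()
h=np.array([0.600,0.378])
for a,off in((0.05,0),(0.02,0),(0,0)):
    d=np.array([-np.sin(a),-np.cos(a)]);n=np.array([-np.cos(a),np.sin(a)])
    p=h+.2475*d+(.031+off)*n; print(a,p,to([*p,.24],-np.degrees(a)))
E
```

```text
t 2.72 pos [0.5539 0.1344 0.2404] F [-6.9  0.   4.3] M [0.12 1.24 0.08] op 0.006
0.05 [0.5566689  0.13235866] (array([-0.0029, -0.0018,  0.0004]), array([-0.04, -0.01, -0.86]), np.float64(-3.7))
0.02 [0.56405653 0.13116946] (array([-0.0104, -0.0025,  0.0004]), array([-0.04, -0.01, -2.58]), np.float64(-3.7))
0 [0.569  0.1305] (array([-0.0154, -0.0029,  0.0004]), array([-0.04, -0.01, -3.73]), np.float64(-3.7))
```

Resistance from the catch is showing. I continue gently.

>>> send_rows:
  moves: [-0.004, -0.002, 0, 0, 0, -1, -0.007, -0.002, 0, 0, 0, -2, -0.01, -0.002, 0, 0, 0, -3, -0.012, -0.002, 0, 0, 0, -4, -0.013, -0.002, 0, 0, 0, -4]

```text
clock: 3.13
tool_pos: [0.5662, 0.1324, 0.2404]
eef_rot: [-0.003, 1.0, -0.0, -0.001]
contact_force: [-5.0, 0.2, 2.9]
opening: 0.004
```

```bash
python3 - <<'E'
from h import *
stat()
E
```

```text
t 3.13 pos [0.5662 0.1324 0.2404] F [-5.   0.2  2.9] M [ 0.23  0.75 -0.06] op 0.004
```

>>> send_rows:
  moves: [-0.001, 0, 0, 0, 0, 0, -0.002, 0, 0, 0, 0, 0, -0.003, 0, 0, 0, 0, 0, -0.004, 0, 0, 0, 0, 0, -0.004, 0, 0, 0, 0, 0]

```text
clock: 3.55
tool_pos: [0.5662, 0.1324, 0.2403]
eef_rot: [-0.004, 1.0, -0.001, -0.004]
contact_force: [-11.1, -0.9, 8.9]
opening: 0.011
```

```bash
python3 - <<'E'
from h import *
stat()
E
```

```text
t 3.55 pos [0.5662 0.1324 0.2403] F [-11.1  -0.9   8.9] M [-0.13  2.16 -0.08] op 0.011
```

The position stopped advancing while the force rose, so the door looks seated. I retreat and check.

>>> send_rows:
  moves: [0.02, 0, 0, 0, 0, 0, 0.05, 0, 0, 0, 0, 0, 0.08, 0, -0.02, 0, 0, 0, 0.1, 0, -0.03, 0, 0, 0, 0.1, 0, -0.03, 0, 0, 0]
  claw: -1

```text
clock: 3.97
tool_pos: [0.4639, 0.1324, 0.2732]
eef_rot: [-0.005, 1.0, -0.001, -0.004]
contact_force: [-1.0, 0.8, -0.2]
opening: 0.36
```

```bash
python3 - <<'E'
from h import *
stat()
s=imaging.snapshot("top"); save(s,"top2"); P=cloud(s); z=P[...,2]
m=((z>0.247)&(z<0.2555)); m[:, 260:]=0;m[:200]=0;m[235:]=0
p=P[m][:,:2]; print(len(p)); 
pin=[(x,y) for x,y in p if y>.12 and y<.37]
q=np.array(pin); print(np.polyfit(q[:,1],q[:,0],1), q[:,0].min(),q[:,0].max())
for y0 in (.12,.16,.2,.25,.3,.35):
    k=abs(p[:,1]-y0)<.01; 
    if k.any(): print(y0,p[k,0].min(),p[k,0].max())
s2=imaging.snapshot("scene"); save(s2,"scene2")
for n,sh in(("top",s),("scene",s2)):
  for d in imaging.pinpoint("door_push",sh)[:2]:
    u,v=d["point"][0]*640,d["point"][1]*480; print(n,d["score"],planez(sh,u,v,.237))
E
```

```text
t 3.97 pos [0.4639 0.1324 0.2732] F [-1.   0.8 -0.2] M [ 0.05 -0.    0.01] op 0.36
1313
[-0.0052579   0.59076743] 0.5775028974186711 0.6305832883940914
0.12 0.5791346989119018 0.6338484882299824
0.16 0.5783206345712962 0.6087027716456971
0.2 0.5783317430311499 0.6257461534032619
0.25 0.5777787975569976 0.6007299494019837
0.3 0.5778116475476017 0.6006869850896115
0.35 0.5775028974186711 0.6074724218378952
top 0.68 [0.58081695 0.13095363 0.237     ]
top 0.6 [ 0.54829507 -0.25731317  0.237     ]
scene 0.74 [0.57231286 0.13180238 0.237     ]
```

View pics/top2.png

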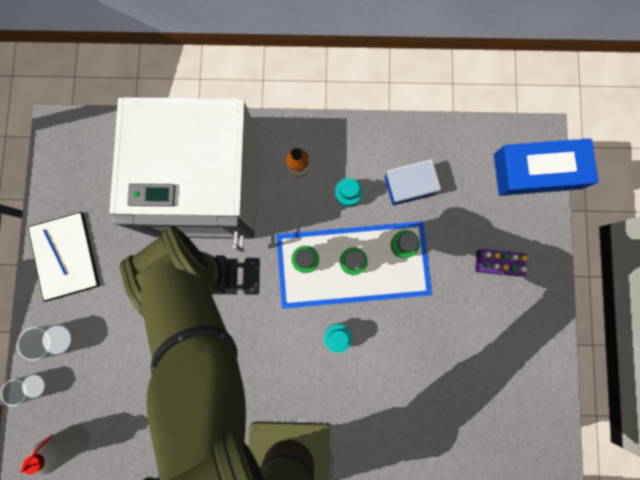

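The door's front face lies flat at x≈0.578 along its whole width, parallel to the cabinet, so it is shut. In the picture the cabinet front is closed around (180,228) and nothing else has moved. Next is the left jar, at (0.523,-0.031).

```bash
python3 - <<'E'
from h import *
stat(); print(to([.5233,-.0307,.17],0)); print(r.get_state()["q"])
E
```

```text
t 4.17 pos [0.468  0.1317 0.271 ] F [-0.5 -0.5 -0.1] M [0.06 0.01 0.02] op 0.542
(array([-0.055 , -0.1626,  0.1009]), array([-0.1 , -0.43,  0.37]), np.float64(0.4))
[-0.08845776  0.49257943 -0.42583332  1.92141979  0.27531543  0.79231079
  0.91123189]
```

>>> send_rows:
  moves: [-0.055, -0.163, 0.1, 0, 0, 0, -0.055, -0.163, 0.1, 0, 0, 0, -0.055, -0.163, 0.1, 0, 0, 0, -0.055, -0.163, 0.1, 0, 0, 0, -0.055, -0.163, 0.1, 0, 0, 0]

```text
clock: 4.58
tool_pos: [0.5244, -0.0349, 0.1683]
eef_rot: [-0.002, 1.0, -0.002, -0.004]
contact_force: [1.5, 0.0, 0.3]
opening: 0.92
```

```bash
python3 - <<'E'
from h import *
stat(); s=imaging.snapshot("wrist"); save(s,"w1"); print(to([.5233,-.0307,.089],0))
P=cloud(s);z=P[...,2]
m=((z>0.085)&(z<0.106)).astype(np.uint8); n,l,st,c=cv2.connectedComponentsWithStats(m)
for i in range(1,n):
    if st[i,4]>200: print(st[i],np.round(cv2.minEnclosingCircle(P[l==i][:,:2].astype(np.float32))[0],4),cv2.minEnclosingCircle(P[l==i][:,:2].astype(np.float32))[1])
E
```

```text
t 4.58 pos [ 0.5244 -0.0349  0.1683] F [1.5 0.  0.3] M [0.08 0.   0.08] op 0.92
(array([0.0001, 0.0117, 0.0765]), array([-0.45, -0.69, -0.27]), np.float64(-0.3))
[  66  192   92   84 5950] [ 0.5173 -0.1565] 0.024420376867055893
[ 289  198   84   84 5476] [ 0.5202 -0.0322] 0.023912981152534485
[590 261  37  29 535] [0.5401 0.1254] 0.004837773274630308
```

View pics/w1.png

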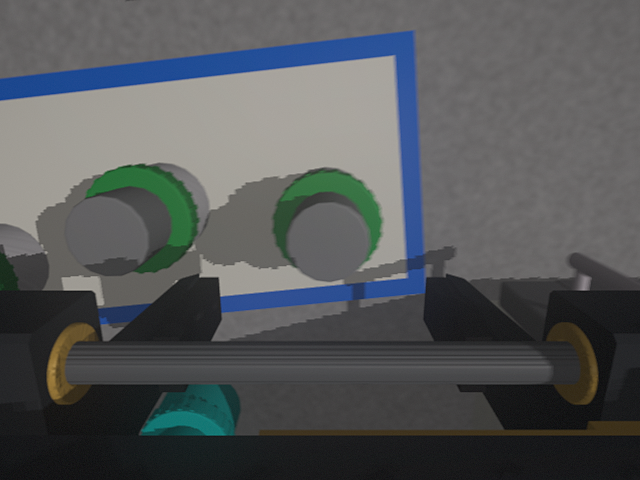

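The wrist view shows the left jar's cap at (330,240), between the open fingers, and the middle jar at (120,235). The wrist and top estimates agree within 3 mm.

```bash
python3 - <<'E'
from h import *
stat();  print(to([.5218,-.0313,.089],0))
E
```

```text
t 4.63 pos [ 0.5243 -0.0418  0.1655] F [ 1.4 -4.7 -2. ] M [-0.28 -0.04 -0.01] op 0.962
(array([0.0016, 0.0111, 0.0765]), array([-0.45, -0.69, -0.27]), np.float64(-0.3))
```

>>> send_rows:
  moves: [0.002, 0.011, 0.03, -0.4, -0.7, 0, 0.002, 0.011, 0.03, -0.4, -0.7, 0, 0.002, 0.011, 0.03, -0.4, -0.7, 0, 0.002, 0.011, 0.03, -0.4, -0.7, 0, 0.002, 0.011, 0.03, -0.4, -0.7, 0]

```text
clock: 5.05
tool_pos: [0.5231, -0.0302, 0.1367]
eef_rot: [0.002, 1.0, -0.0, 0.001]
contact_force: [-0.5, -0.6, 0.7]
opening: 0.996
```

```bash
python3 - <<'E'
from h import *
stat();  print(to([.5218,-.0313,.089],0))
E
```

```text
t 5.05 pos [ 0.5231 -0.0302  0.1367] F [-0.5 -0.6  0.7] M [ 0.03 -0.04  0.  ] op 0.996
(array([ 0.0014, -0.0011,  0.0477]), array([-0.02,  0.14, -0.19]), np.float64(-0.2))
```

>>> send_rows:
  moves: [0.001, -0.001, 0.015, 0, 0, 0, 0.001, -0.001, 0.03, 0, 0, 0, 0.001, -0.001, 0.043, 0, 0, 0, 0.001, -0.001, 0.047, 0, 0, 0, 0.001, -0.001, 0.047, 0, 0, 0]

```text
clock: 5.47
tool_pos: [0.5225, -0.0307, 0.09]
eef_rot: [0.001, 1.0, -0.0, 0.001]
contact_force: [-0.1, -0.7, -0.5]
opening: 0.999
```

>>> send_rows:
  moves: [0, 0, 0, 0, 0, 0, 0, 0, 0, 0, 0, 0, 0, 0, 0, 0, 0, 0, 0, 0, 0, 0, 0, 0, 0, 0, 0, 0, 0, 0]
  claw: 1
  grip_force: 45

```text
clock: 5.88
tool_pos: [0.5227, -0.0308, 0.0905]
eef_rot: [0.001, 1.0, -0.0, 0.002]
contact_force: [-0.1, -0.1, -0.0]
opening: 0.648
```

>>> send_rows:
  moves: [0, 0, 0, 0, 0, 0, 0, 0, 0, 0, 0, 0, 0, 0, 0, 0, 0, 0, 0, 0, 0, 0, 0, 0, 0, 0, 0, 0, 0, 0]

```text
clock: 6.3
tool_pos: [0.5228, -0.0309, 0.0907]
eef_rot: [0.001, 1.0, -0.0, 0.002]
contact_force: [-0.9, -0.4, 4.4]
opening: 0.532
```

Gripped at 47 mm, which matches the 48 mm cap. Lift.

>>> send_rows:
  moves: [0, 0, -0.01, 0, 0, 0, 0, 0, -0.04, 0, 0, 0, 0, 0, -0.07, 0, 0, 0, 0, 0, -0.1, 0, 0, 0, 0, 0, -0.1, 0, 0, 0]

```text
clock: 6.72
tool_pos: [0.5248, -0.0304, 0.1954]
eef_rot: [0.001, 1.0, -0.0, 0.006]
contact_force: [2.2, 1.1, -4.6]
opening: 0.527
```

>>> send_rows:
  moves: [0, 0, 0, 0, 0, 0, 0, 0, 0, 0, 0, 0, 0, 0, 0, 0, 0, 0, 0, 0, 0, 0, 0, 0, 0, 0, 0, 0, 0, 0]

```text
clock: 7.13
tool_pos: [0.5239, -0.0304, 0.1942]
eef_rot: [0.001, 1.0, -0.0, 0.004]
contact_force: [-0.3, 0.2, -5.4]
opening: 0.529
```

```bash
cat >> h.py <<'E'
def avg(n=6):
    a=[];
    for i in range(n):
        s=imaging.snapshot("wrist"); st=r.get_state(); a.append([*st["contact_force"],*st["moment"]])
    a=np.array(a); print("pos",np.round(st["tool_pos"],4),"q",np.round(st["eef_rot"],3),"op",round(float(st["opening"]),3)); print("mean",np.round(a.mean(0),3)); print("std",np.round(a.std(0),3),"t",st["clock"]); return s
E
python3 - <<'E'
from h import *
save(avg(),"w2")
E
```

```text
pos [ 0.5247 -0.0304  0.1952] q [ 0.001  1.    -0.     0.006] op 0.523
mean [ 0.045 -0.11  -4.798  0.022 -0.01  -0.   ]
std [0.704 0.343 0.566 0.007 0.018 0.026] t 7.4333
```

View pics/w2.png

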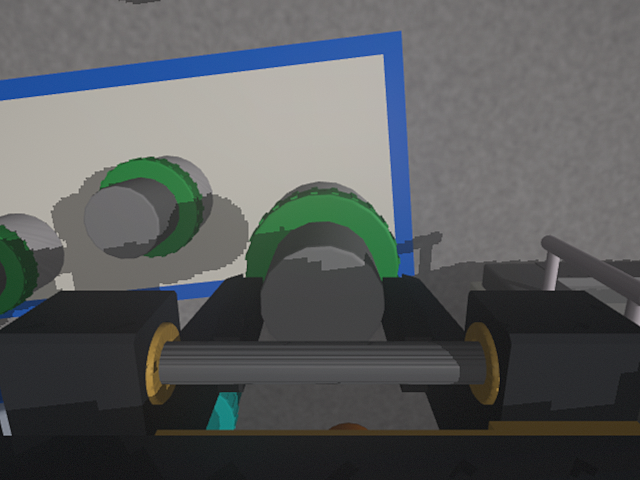

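The jar is held by its cap between the pads. Now a tilt-and-shake test about tool x, reading the moment at each side.

>>> send_rows:
  moves: [0, 0, -0.01, 7, 0, 0, 0, 0, -0.02, 14, 0, 0, 0, 0, -0.02, 20, 0, 0, 0, 0, -0.02, 20, 0, 0, 0, 0, -0.02, 20, 0, 0]

```text
clock: 7.85
tool_pos: [0.5247, -0.0268, 0.2146]
eef_rot: [-0.001, 0.985, -0.172, 0.006]
contact_force: [0.8, -1.4, -4.2]
opening: 0.526
```

```bash
python3 - <<'E'
from h import *
avg(8)
E
```

```text
pos [ 0.5244 -0.0317  0.2152] q [ 0.004  0.985 -0.173  0.005] op 0.528
mean [ 0.071 -0.355 -4.263  0.748  0.028 -0.011]
std [0.803 0.567 0.54  0.03  0.028 0.029] t 8.25
```

>>> send_rows:
  moves: [0, 0, 0, -7, 0, 0, 0, 0, 0, -14, 0, 0, 0, 0, 0, -21, 0, 0, 0, 0, 0, -28, 0, 0, 0, 0, 0, -35, 0, 0]

```text
clock: 8.67
tool_pos: [0.5247, -0.0333, 0.2165]
eef_rot: [0.002, 0.991, 0.133, 0.007]
contact_force: [-0.2, 0.7, -6.2]
opening: 0.528
```

>>> send_rows:
  moves: [0, 0, 0, -5, 0, 0, 0, 0, 0, -5, 0, 0, 0, 0, 0, -5, 0, 0, 0, 0, 0, -5, 0, 0, 0, 0, 0, -5, 0, 0]

```text
clock: 9.08
tool_pos: [0.5246, -0.0315, 0.217]
eef_rot: [-0.0, 0.985, 0.175, 0.007]
contact_force: [-0.0, 1.1, -4.7]
opening: 0.528
```

```bash
python3 - <<'E'
from h import *
avg(8)
E
```

```text
pos [ 0.5247 -0.0329  0.2166] q [0.001 0.984 0.175 0.007] op 0.529
mean [ 0.032  0.061 -4.677 -0.708  0.016 -0.014]
std [0.392 0.594 0.326 0.03  0.021 0.032] t 9.4833
```

>>> send_rows:
  moves: [0, 0, 0, 7, 0, 0, 0, 0, 0, 14, 0, 0, 0, 0, 0, 16, 0, 0, 0, 0, 0, 16, 0, 0, 0, 0, 0, 16, 0, 0]

```text
clock: 9.9
tool_pos: [0.5246, -0.0319, 0.2167]
eef_rot: [0.001, 0.999, 0.037, 0.007]
contact_force: [0.6, 0.4, -4.5]
opening: 0.525
```

```bash
cat >> h.py <<'E'
import json
def fit(tag,n=10):
    """log tilt about tool x (deg) vs moment x"""
    a=[]
    for i in range(n):
        imaging.snapshot("wrist"); st=r.get_state(); M=R.from_quat(st["eef_rot"]).as_matrix()
        a.append([M[1,2]*1.0,M[0,2],*st["moment"],*st["contact_force"]])
    a=np.array(a); m=a.mean(0); print(tag,"sinx",round(m[0],4),"siny",round(m[1],4),"M",np.round(m[2:5],4),"se",np.round(a.std(0)[2:5]/np.sqrt(n),4),"F",np.round(m[5:],2),"t",round(float(st["clock"]),2))
E
python3 - <<'E'
from h import *
fit("A",8);fit("A",8)
E
```

```text
A sinx 0.0736 siny 0.0137 M [-0.1399  0.0272 -0.0016] se [0.0102 0.0059 0.0115] F [-0.26  0.34 -4.84] t 10.3
A sinx 0.0734 siny 0.0144 M [-0.1301  0.0373 -0.0146] se [0.0117 0.01   0.0152] F [-0.43 -0.2  -4.76] t 10.7
```

>>> send_rows:
  moves: [0, 0, 0, 7, 0, 0, 0, 0, 0, 8, 0, 0, 0, 0, 0, 8, 0, 0, 0, 0, 0, 8, 0, 0, 0, 0, 0, 8, 0, 0]

```text
clock: 11.12
tool_pos: [0.5245, -0.0338, 0.2165]
eef_rot: [0.004, 0.999, -0.033, 0.007]
contact_force: [0.6, -0.9, -4.6]
opening: 0.524
```

```bash
python3 - <<'E'
from h import *
fit("A",8);fit("A",8)
E
```

```text
A sinx -0.066 siny 0.0134 M [0.1709 0.0163 0.0095] se [0.0076 0.0114 0.0088] F [-0.18  0.37 -4.51] t 11.52
A sinx -0.0661 siny 0.0138 M [ 0.1825  0.0288 -0.0109] se [0.0071 0.0093 0.0056] F [-0.01  0.02 -4.68] t 11.92
```

The static test suggests the jar is rigid: slope 2.13 at ±20° against 2.23 at ±4°, where a loose ball would give about 2.6. I level it and add an actual lateral shake.

>>> send_rows:
  moves: [0, 0, 0, -4, 0, 0, 0, 0.02, 0, -4, 0, 0, 0, -0.02, 0, -4, 0, 0, 0, 0.02, 0, -4, 0, 0, 0, -0.02, 0, -4, 0, 0]

```text
clock: 12.33
tool_pos: [0.5264, -0.0323, 0.2184]
eef_rot: [-0.01, 1.0, 0.009, 0.009]
contact_force: [1.6, 12.0, -3.7]
opening: 0.526
```

```bash
cat >> h.py <<'E'
def ring(n=10):
    for i in range(n):
        st=r.get_state(); print(round(float(st["clock"]),3),"F",np.round(st["contact_force"],1),"M",np.round(st["moment"],3),"p",np.round(st["tool_pos"],4)); imaging.snapshot("wrist")
E
python3 - <<'E'
from h import *
ring(8)
E
```

```text
12.333 F [ 1.6 12.  -3.7] M [ 1.648 -0.081 -0.002] p [ 0.5264 -0.0323  0.2184]
12.383 F [  1.1 -10.3  -6.3] M [-1.49  -0.201 -0.002] p [ 0.5259 -0.0519  0.2184]
12.433 F [-0.7 -2.  -5. ] M [-0.395  0.15  -0.034] p [ 0.525  -0.0554  0.218 ]
12.483 F [-0.8  0.3 -4. ] M [-0.013  0.13   0.015] p [ 0.5245 -0.0546  0.2178]
12.533 F [-0.5  0.1 -5.7] M [ 0.052  0.028 -0.032] p [ 0.5244 -0.0535  0.2178]
12.583 F [ 0.2  0.1 -4.4] M [ 0.055 -0.01   0.009] p [ 0.5245 -0.0527  0.2179]
12.633 F [-0.8 -0.3 -4.3] M [ 0.022  0.068 -0.071] p [ 0.5246 -0.0523  0.2179]
12.683 F [-0.8 -0.5 -5.1] M [0.082 0.033 0.029] p [ 0.5246 -0.0522  0.2179]
```

```bash
python3 - <<'E'
from h import *
stat(); print(to([.5228,-.0309,.11],0))
E
```

```text
t 12.73 pos [ 0.5246 -0.0521  0.2179] F [ 0.1  0.1 -4.5] M [0.07 0.08 0.01] op 0.524
(array([0.0034, 0.0207, 0.108 ]), array([ 0.24,  0.82, -0.25]), np.float64(-0.2))
```

>>> send_rows:
  moves: [0.003, 0.021, 0.03, 0.2, 0.8, 0, 0.003, 0.021, 0.06, 0.2, 0.8, 0, 0.003, 0.021, 0.09, 0.2, 0.8, 0, 0.003, 0.021, 0.105, 0.2, 0.8, 0, 0.003, 0.021, 0.108, 0.2, 0.8, 0]

```text
clock: 13.15
tool_pos: [0.5215, -0.0301, 0.1073]
eef_rot: [0.002, 1.0, 0.0, -0.002]
contact_force: [-0.5, -1.0, -4.2]
opening: 0.517
```

```bash
python3 - <<'E'
from h import *
stat(); print(to([.5228,-.0309,.0905],0))
E
```

```text
t 13.15 pos [ 0.5215 -0.0301  0.1073] F [-0.5 -1.  -4.2] M [0.04 0.14 0.  ] op 0.517
(array([-0.0014, -0.0008,  0.0168]), array([ 0.06, -0.27, -0.18]), np.float64(-0.2))
```

>>> send_rows:
  moves: [-0.001, -0.001, 0.004, 0, -0.2, 0, -0.001, -0.001, 0.008, 0, -0.2, 0, -0.001, -0.001, 0.012, 0, -0.2, 0, -0.001, -0.001, 0.015, 0, -0.2, 0, -0.001, -0.001, 0.017, 0, -0.2, 0]

```text
clock: 13.57
tool_pos: [0.5241, -0.0317, 0.0928]
eef_rot: [0.002, 1.0, -0.0, 0.001]
contact_force: [-6.3, -1.6, 36.0]
opening: 0.522
```

```bash
python3 - <<'E'
from h import *
stat(); print(to([.5228,-.0309,.09],0))
E
```

```text
t 13.57 pos [ 0.5241 -0.0317  0.0928] F [-6.3 -1.6 36. ] M [0.23 1.27 0.08] op 0.522
(array([0.0013, 0.0008, 0.0028]), array([-0.02,  0.17, -0.24]), np.float64(-0.2))
```

The jar is down, having slipped about 2 mm in the grip. I ease off and release.

>>> send_rows:
  moves: [0, 0, -0.002, 0, 0, 0, 0, 0, -0.002, 0, 0, 0, 0, 0, -0.002, 0, 0, 0, 0, 0, -0.002, 0, 0, 0, 0, 0, -0.002, 0, 0, 0]

```text
clock: 13.98
tool_pos: [0.5238, -0.0317, 0.0946]
eef_rot: [0.002, 1.0, -0.0, 0.001]
contact_force: [0.8, -0.3, -4.5]
opening: 0.525
```

>>> send_rows:
  moves: [0, 0, 0, 0, 0, 0, 0, 0, 0, 0, 0, 0, 0, 0, 0, 0, 0, 0, 0, 0, 0, 0, 0, 0, 0, 0, 0, 0, 0, 0]
  claw: -1

```text
clock: 14.4
tool_pos: [0.5241, -0.0316, 0.0948]
eef_rot: [0.002, 1.0, -0.0, 0.001]
contact_force: [0.2, 0.8, -0.4]
opening: 0.878
```

>>> send_rows:
  moves: [0, 0, 0, 0, 0, 0, 0, 0, 0, 0, 0, 0, 0, 0, 0, 0, 0, 0, 0, 0, 0, 0, 0, 0, 0, 0, 0, 0, 0, 0]

```text
clock: 14.82
tool_pos: [0.5241, -0.0316, 0.0947]
eef_rot: [0.002, 1.0, -0.0, 0.001]
contact_force: [0.1, 0.8, -0.4]
opening: 0.996
```

>>> send_rows:
  moves: [0, 0, -0.01, 0, 0, 0, 0, 0, -0.03, 0, 0, 0, 0, 0, -0.05, 0, 0, 0, 0, 0, -0.06, 0, 0, 0, 0, 0, -0.06, 0, 0, 0]

```text
clock: 15.23
tool_pos: [0.5254, -0.0316, 0.1572]
eef_rot: [0.002, 1.0, 0.0, 0.004]
contact_force: [-0.4, -0.5, 0.9]
opening: 0.999
```

```bash
python3 - <<'E'
from h import *
st=stat(); s=imaging.snapshot("wrist"); save(s,"w3"); 
P=cloud(s);z=P[...,2]
m=((z>0.085)&(z<0.106)).astype(np.uint8); n,l,c4,c=cv2.connectedComponentsWithStats(m)
for i in range(1,n):
    if c4[i,4]>200: print(c4[i],np.round(cv2.minEnclosingCircle(P[l==i][:,:2].astype(np.float32))[0],4),cv2.minEnclosingCircle(P[l==i][:,:2].astype(np.float32))[1],np.median(z[l==i]))
print(to([.5195,-.1553,.14],0))
E
```

```text
t 15.23 pos [ 0.5254 -0.0316  0.1572] F [-0.4 -0.5  0.9] M [ 0.04 -0.02 -0.01] op 0.999
[  45  193   99   88 6632] [ 0.5171 -0.1565] 0.024337926879525185 0.09540860894549036
[ 277  200   89   88 6038] [ 0.522  -0.0338] 0.0240540262311697 0.09547774259432747
[596 262  41  28 606] [0.5396 0.1272] 0.005641520954668522 0.09612147693997616
(array([ 0.0047, -0.1236,  0.0158]), array([-0.  ,  0.32, -0.25]), np.float64(-0.3))
```

View pics/w3.png

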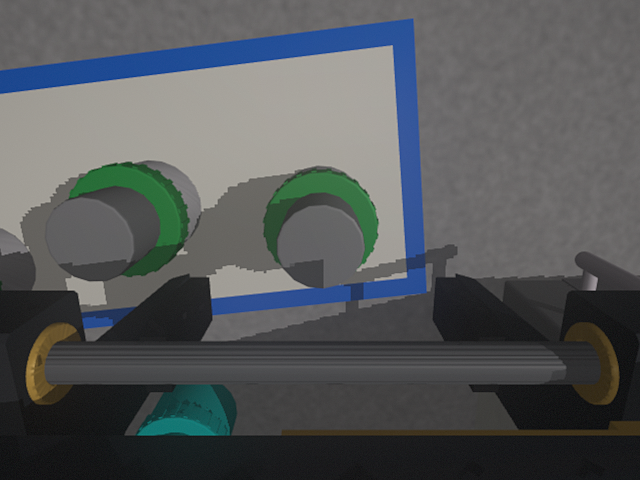

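Jar 1 stands upright with its cap at (320,245). On to jar 2.

>>> send_rows:
  moves: [0.005, -0.123, 0.005, 0, 0.3, 0, 0.005, -0.123, 0.005, 0, 0.3, 0, 0.005, -0.123, 0.01, 0, 0.3, 0, 0.005, -0.123, 0.015, 0, 0.3, 0, 0.005, -0.123, 0.015, 0, 0.3, 0]

```text
clock: 15.7
tool_pos: [0.5171, -0.1581, 0.1388]
eef_rot: [0.005, 1.0, -0.0, -0.002]
contact_force: [-0.1, 1.4, 0.5]
opening: 1.006
```

>>> send_rows:
  moves: [0, 0, 0, 0, 0, 0, 0, 0, 0, 0, 0, 0, 0, 0, 0, 0, 0, 0, 0, 0, 0, 0, 0, 0, 0, 0, 0, 0, 0, 0]

```text
clock: 16.12
tool_pos: [0.5175, -0.1569, 0.139]
eef_rot: [0.004, 1.0, -0.0, -0.002]
contact_force: [0.7, -0.4, -0.8]
opening: 0.998
```

```bash
python3 - <<'E'
from h import *
stat();  print(to([.5195,-.155,.089],0))
E
```

```text
t 16.12 pos [ 0.5175 -0.1569  0.139 ] F [ 0.7 -0.4 -0.8] M [ 0.04 -0.06  0.02] op 0.998
(array([-0.0021,  0.0019,  0.05  ]), array([-0.03, -0.18, -0.51]), np.float64(-0.5))
```

>>> send_rows:
  moves: [-0.002, 0.002, 0.015, 0, 0, -0.5, -0.002, 0.002, 0.03, 0, 0, -0.5, -0.002, 0.002, 0.044, 0, 0, -0.5, -0.002, 0.002, 0.049, 0, 0, -0.5, -0.002, 0.002, 0.049, 0, 0, -0.5]

```text
clock: 16.53
tool_pos: [0.5188, -0.1543, 0.0891]
eef_rot: [-0.0, 1.0, -0.0, -0.003]
contact_force: [-0.5, -0.1, -1.3]
opening: 0.998
```

>>> send_rows:
  moves: [0, 0, 0, 0, 0, 0, 0, 0, 0, 0, 0, 0, 0, 0, 0, 0, 0, 0, 0, 0, 0, 0, 0, 0, 0, 0, 0, 0, 0, 0]
  claw: 1
  grip_force: 58

```text
clock: 16.95
tool_pos: [0.519, -0.1545, 0.0896]
eef_rot: [-0.0, 1.0, -0.0, -0.002]
contact_force: [-0.8, -0.0, 0.4]
opening: 0.648
```

>>> send_rows:
  moves: [0, 0, 0, 0, 0, 0, 0, 0, 0, 0, 0, 0, 0, 0, 0, 0, 0, 0, 0, 0, 0, 0, 0, 0, 0, 0, 0, 0, 0, 0]

```text
clock: 17.37
tool_pos: [0.5192, -0.155, 0.0899]
eef_rot: [-0.0, 1.0, -0.001, -0.002]
contact_force: [-0.6, -2.2, 5.1]
opening: 0.526
```

>>> send_rows:
  moves: [0, 0, -0.01, 0, 0, 0, 0, 0, -0.04, 0, 0, 0, 0, 0, -0.07, 0, 0, 0, 0, 0, -0.1, 0, 0, 0, 0, 0, -0.125, 0, 0, 0]

```text
clock: 17.78
tool_pos: [0.5191, -0.1541, 0.2166]
eef_rot: [-0.001, 1.0, -0.0, -0.002]
contact_force: [1.8, -0.4, -5.6]
opening: 0.528
```

>>> send_rows:
  moves: [0, 0, 0, 4, 0, 0, 0, 0, 0, 4, 0, 0, 0, 0, 0, 4, 0, 0, 0, 0, 0, 4, 0, 0, 0, 0, 0, 4, 0, 0]

```text
clock: 18.2
tool_pos: [0.518, -0.1545, 0.2154]
eef_rot: [-0.0, 0.999, -0.034, -0.004]
contact_force: [-0.1, -0.0, -4.1]
opening: 0.527
```

```bash
python3 - <<'E'
from h import *
stat();fit("B",8);fit("B",8)
E
```

```text
t 18.2 pos [ 0.518  -0.1545  0.2154] F [-0.1 -0.  -4.1] M [ 0.12  0.01 -0.01] op 0.527
B sinx -0.0694 siny -0.0058 M [ 0.1563 -0.0319 -0.0164] se [0.0061 0.0061 0.0122] F [ 0.09  0.09 -4.96] t 18.6
B sinx -0.0698 siny -0.0045 M [ 0.1392 -0.02   -0.009 ] se [0.0114 0.0088 0.0113] F [-0.08 -0.17 -4.43] t 19.0
```

>>> send_rows:
  moves: [0, 0, 0, -4, 0, 0, 0, 0, 0, -8, 0, 0, 0, 0, 0, -8, 0, 0, 0, 0, 0, -8, 0, 0, 0, 0, 0, -8, 0, 0]

```text
clock: 19.42
tool_pos: [0.5189, -0.1537, 0.2166]
eef_rot: [-0.001, 0.999, 0.034, -0.002]
contact_force: [0.4, -0.0, -4.9]
opening: 0.529
```

```bash
python3 - <<'E'
from h import *
stat();fit("B",8);fit("B",8)
E
```

```text
t 19.42 pos [ 0.5189 -0.1537  0.2166] F [ 0.4 -0.  -4.9] M [-0.02 -0.03  0.03] op 0.529
B sinx 0.0691 siny -0.0047 M [-0.0589 -0.0196  0.0232] se [0.0058 0.0112 0.0101] F [-0.09  0.27 -5.2 ] t 19.82
B sinx 0.0696 siny -0.0046 M [-0.0614  0.0008 -0.0088] se [0.0063 0.0085 0.0042] F [ 0.07 -0.16 -4.76] t 20.22
```

>>> send_rows:
  moves: [0, 0, 0, -7, 0, 0, 0, 0, 0, -14, 0, 0, 0, 0, 0, -16, 0, 0, 0, 0, 0, -16, 0, 0, 0, 0, 0, -16, 0, 0]

```text
clock: 20.63
tool_pos: [0.5189, -0.1552, 0.2161]
eef_rot: [0.001, 0.985, 0.173, -0.002]
contact_force: [0.0, 1.1, -4.8]
opening: 0.529
```

```bash
python3 - <<'E'
from h import *
stat();fit("B",10)
E
```

```text
t 20.63 pos [ 0.5189 -0.1552  0.2161] F [ 0.   1.1 -4.8] M [-0.6  -0.07 -0.03] op 0.529
B sinx 0.3412 siny -0.0049 M [-6.573e-01 -1.830e-02 -2.000e-04] se [0.0135 0.0086 0.0062] F [-0.25  0.38 -4.66] t 21.13
```

>>> send_rows:
  moves: [0, 0, 0, 7, 0, 0, 0, 0, 0, 14, 0, 0, 0, 0, 0, 21, 0, 0, 0, 0, 0, 28, 0, 0, 0, 0, 0, 35, 0, 0]

```text
clock: 21.55
tool_pos: [0.5199, -0.153, 0.2181]
eef_rot: [-0.001, 0.991, -0.133, -0.0]
contact_force: [0.2, -0.6, -5.9]
opening: 0.527
```

>>> send_rows:
  moves: [0, 0, 0, 5, 0, 0, 0, 0, 0, 5, 0, 0, 0, 0, 0, 5, 0, 0, 0, 0, 0, 5, 0, 0, 0, 0, 0, 5, 0, 0]

```text
clock: 21.97
tool_pos: [0.5195, -0.1547, 0.2181]
eef_rot: [0.001, 0.985, -0.175, -0.0]
contact_force: [-0.4, -0.4, -4.6]
opening: 0.526
```

```bash
python3 - <<'E'
from h import *
stat();fit("B",10)
E
```

```text
t 21.97 pos [ 0.5195 -0.1547  0.2181] F [-0.4 -0.4 -4.6] M [0.72 0.02 0.02] op 0.526
B sinx -0.3457 siny -0.0004 M [ 0.7522 -0.0012  0.0103] se [0.0106 0.0057 0.0106] F [-0.26  0.14 -4.81] t 22.47
```

Jar 2's moment slope is 2.05 at ±20° but only 1.50 at ±4°. A ball rolling about 14 mm to the low side would give exactly that, since it offsets the pendulum moment by about 0.04 N m. Jar 1's slope stayed constant. I shake and repeat to confirm.

>>> send_rows:
  moves: [0, 0, 0, -7, 0, 0, 0, 0, 0, -14, 0, 0, 0, 0, 0, -20, 0, 0, 0, 0.02, 0, -20, 0, 0, 0, -0.02, 0, -20, 0, 0]

```text
clock: 22.88
tool_pos: [0.5184, -0.1628, 0.2226]
eef_rot: [-0.006, 1.0, 0.003, -0.003]
contact_force: [0.9, 4.1, -4.3]
opening: 0.528
```

>>> send_rows:
  moves: [0, 0.02, 0, 0, 0, 0, 0, -0.02, 0, 0, 0, 0, 0, 0.02, 0, 0, 0, 0, 0, -0.02, 0, 0, 0, 0, 0, 0, 0, 0, 0, 0]

```text
clock: 23.3
tool_pos: [0.5175, -0.1726, 0.2221]
eef_rot: [-0.001, 1.0, -0.001, -0.004]
contact_force: [3.2, -13.8, -6.8]
opening: 0.502
```

```bash
python3 - <<'E'
from h import *
ring(5); print(to([.52,-.155,.218],0))
E
```

```text
23.3 F [  3.2 -13.8  -6.8] M [-2.436 -1.016  0.209] p [ 0.5175 -0.1726  0.2221]
23.35 F [ 0.2  3.4 -0.2] M [ 0.297  0.005 -0.034] p [ 0.5181 -0.1639  0.2225]
23.4 F [-0.4  1.1  1.1] M [ 0.078 -0.03  -0.01 ] p [ 0.5186 -0.1623  0.2229]
23.45 F [-0.4  0.3 -0.2] M [ 0.089 -0.026 -0.016] p [ 0.5188 -0.1624  0.2232]
23.5 F [0.1 0.6 0.5] M [ 0.032  0.012 -0.006] p [ 0.5188 -0.1628  0.2232]
(array([-0.0013,  0.008 ,  0.0053]), array([ 0.34, -0.27,  0.67]), np.float64(0.7))
```

The load has gone to zero, so the jar may have slipped out. I look at once.

```bash
python3 - <<'E'
from h import *
stat(); s=imaging.snapshot("wrist"); save(s,"w4"); s=imaging.snapshot("top"); save(s,"top4");s=imaging.snapshot("scene"); save(s,"scene4"); stat()
E
```

```text
t 23.55 pos [ 0.5188 -0.163   0.2232] F [ 1.3 -0.4 -0.6] M [ 0.02 -0.05 -0.02] op 0.228
t 23.7 pos [ 0.5186 -0.1631  0.223 ] F [-1.1 -1.  -0.1] M [ 0.05  0.04 -0.02] op 0.033
```

View pics/w4.png

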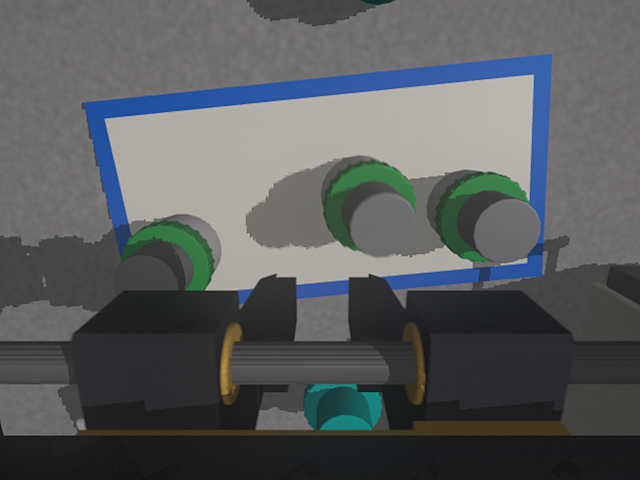

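View pics/scene4.png

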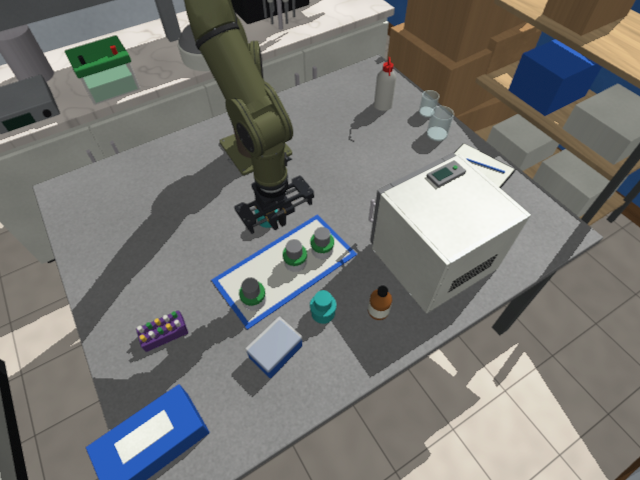

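The jar slipped out during the lateral shake and dropped about 10 cm. It appears to be standing on the mat close to jar 1, with its cap near (383,225) in the wrist view. I measure its state.

```bash
python3 - <<'E'
from h import *
s=imaging.snapshot("wrist"); save(s,"w5")
P=cloud(s);z=P[...,2]
def rep(P,z,lim):
  m=((z>0.085)&(z<0.106)).astype(np.uint8); n,l,c4,c=cv2.connectedComponentsWithStats(m)
  for i in range(1,n):
    if c4[i,4]>lim: 
        p=P[l==i]; A=np.c_[p[:,:2],np.ones(len(p))]; k=np.linalg.lstsq(A,p[:,2],rcond=None)[0]
        a,rad=cv2.minEnclosingCircle(p[:,:2].astype(np.float32)); print(c4[i],np.round(a,4),round(rad,4),"z",np.round(np.median(p[:,2]),4),"slope",np.round(k[:2],3))
rep(P,z,1500)
s=imaging.snapshot("top"); save(s,"top5"); P=cloud(s); rep(P,P[...,2],200)
cv2.imwrite("pics/crop5.png",cv2.resize(s["image"][170:360,230:440],None,fx=3,fy=3,interpolation=2)[...,::-1])
st=stat(); print(to([.52,-.163,.26],0))
E
```

```text
[ 341  187   70   68 3625] [ 0.5167 -0.1263] 0.0239 z 0.0955 slope [0.026 0.015]
[ 468  196   73   67 3783] [ 0.5218 -0.034 ] 0.0243 z 0.0954 slope [0.03  0.052]
[ 114  251   70   64 3005] [ 0.5655 -0.29  ] 0.0246 z 0.0953 slope [ 0.044 -0.052]
[341 179  18  19 278] [ 0.7041 -0.1415] 0.0242 z 0.0919 slope [0.001 0.006]
[296 248  19  19 292] [ 0.5255 -0.0329] 0.0238 z 0.0957 slope [-0.007  0.022]
[ 17 327  37  34 356] [0.3032 0.6202] 0.0416 z 0.0954 slope [-0.001 -0.004]
[329 330  20  20 305] [ 0.3261 -0.119 ] 0.0239 z 0.0919 slope [-0.01   0.005]
t 23.8 pos [ 0.5184 -0.163   0.2228] F [0.3 0.1 0.3] M [ 0.02 -0.04 -0.  ] op 0.004
(array([-0.0014,  0.0003, -0.0372]), array([ 0.37, -0.31,  0.63]), np.float64(0.6))
```

View pics/crop5.png

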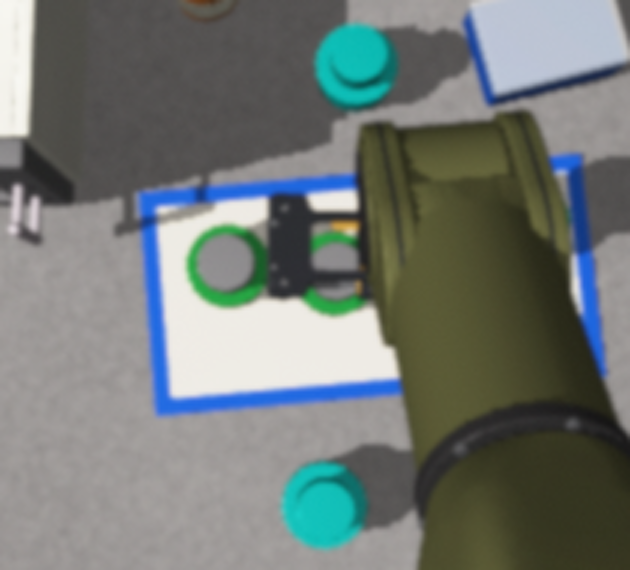

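View pics/w5.png

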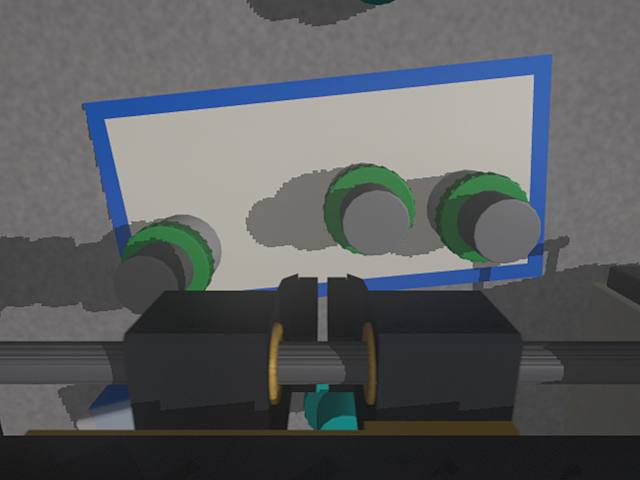

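Jar 2 landed upright at about (0.519,-0.125), still on the mat, with a level top at z 0.0955. Jar 1 has not moved, and the gap between them is about 92 mm. I regrasp jar 2 with a partly open gripper so as to clear jar 1, and there will be no more hard shaking.

```bash
python3 - <<'E'
from h import *
print(to([.5190,-.1250,.145],0))
E
```

```text
(array([-0.0014,  0.0375,  0.0781]), array([ 0.37, -0.31,  0.63]), np.float64(0.6))
```

>>> send_rows:
  moves: [-0.001, 0.015, 0, 0.4, -0.3, 0.6, -0.001, 0.0375, 0.02, 0.4, -0.3, 0.6, -0.001, 0.0375, 0.04, 0.4, -0.3, 0.6, -0.001, 0.0375, 0.06, 0.4, -0.3, 0.6, -0.001, 0.0375, 0.075, 0.4, -0.3, 0.6]
  claw: -0.5

```text
clock: 24.22
tool_pos: [0.5183, -0.1246, 0.1469]
eef_rot: [-0.001, 1.0, -0.0, -0.0]
contact_force: [-0.2, -0.7, -0.2]
opening: 0.356
```

>>> send_rows:
  moves: [0, 0, 0, 0, 0, 0, 0, 0, 0, 0, 0, 0, 0, 0, 0, 0, 0, 0, 0, 0, 0, 0, 0, 0, 0, 0, 0, 0, 0, 0]

```text
clock: 24.63
tool_pos: [0.519, -0.1248, 0.1479]
eef_rot: [-0.001, 1.0, -0.0, 0.001]
contact_force: [-0.1, 0.0, -0.2]
opening: 0.732
```

```bash
python3 - <<'E'
from h import *
s=imaging.snapshot("wrist"); save(s,"w6")
P=cloud(s);z=P[...,2]
m=((z>0.085)&(z<0.106)).astype(np.uint8); n,l,c4,c=cv2.connectedComponentsWithStats(m)
for i in range(1,n):
    if c4[i,4]>1500: print(c4[i],cv2.minEnclosingCircle(P[l==i][:,:2].astype(np.float32)))
stat(); print(to([.5190,-.1250,.087],0))
E
```

```text
[ 276  206   93   92 6527] ((0.516934335231781, -0.12622474133968353), 0.024089492857456207)
[ 449  217   98   91 6591] ((0.5217403769493103, -0.03424462303519249), 0.024198835715651512)
t 24.68 pos [ 0.5189 -0.1248  0.1478] F [-0.3  0.7 -0.3] M [ 0.   -0.01  0.  ] op 0.744
(array([-0.0001, -0.0001,  0.0608]), array([-0.04,  0.04,  0.07]), np.float64(0.1))
```

View pics/w6.png

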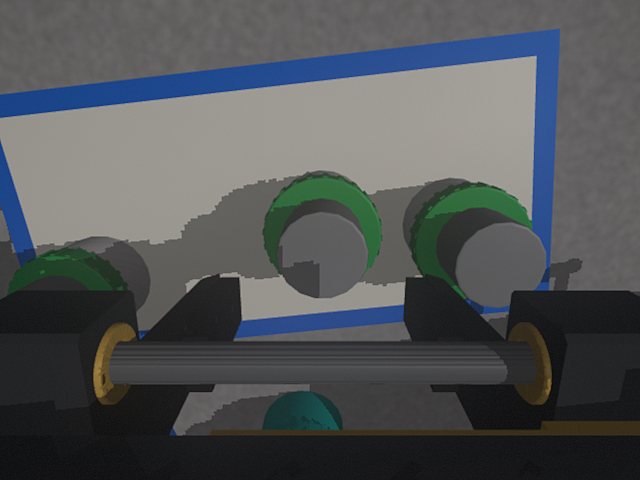

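The cap at (322,250) is centred between the fingers, and the clearance to jar 1 is sufficient. Descend and grip at 60 N.

>>> send_rows:
  moves: [0, 0, 0.02, 0, 0, 0, 0, 0, 0.04, 0, 0, 0, 0, 0, 0.055, 0, 0, 0, 0, 0, 0.061, 0, 0, 0, 0, 0, 0.061, 0, 0, 0]

```text
clock: 25.1
tool_pos: [0.5184, -0.1248, 0.086]
eef_rot: [-0.001, 1.0, -0.0, -0.001]
contact_force: [-0.2, -0.8, -0.2]
opening: 0.749
```

>>> send_rows:
  moves: [0, 0, 0, 0, 0, 0, 0, 0, 0, 0, 0, 0, 0, 0, 0, 0, 0, 0, 0, 0, 0, 0, 0, 0, 0, 0, 0, 0, 0, 0]
  claw: 1
  grip_force: 60

```text
clock: 25.52
tool_pos: [0.519, -0.125, 0.0869]
eef_rot: [-0.001, 1.0, -0.0, 0.0]
contact_force: [-0.1, 0.1, 5.2]
opening: 0.526
```

>>> send_rows:
  moves: [0, 0, 0, 0, 0, 0, 0, 0, 0, 0, 0, 0, 0, 0, 0, 0, 0, 0, 0, 0, 0, 0, 0, 0, 0, 0, 0, 0, 0, 0]

```text
clock: 25.93
tool_pos: [0.5191, -0.125, 0.087]
eef_rot: [-0.001, 1.0, -0.0, 0.0]
contact_force: [-0.2, 0.2, -0.0]
opening: 0.527
```

>>> send_rows:
  moves: [0, 0, -0.01, 0, 0, 0, 0, 0, -0.03, 0, 0, 0, 0, 0, -0.05, 0, 0, 0, 0, 0, -0.07, 0, 0, 0, 0, 0, -0.08, 0, 0, 0]

```text
clock: 26.35
tool_pos: [0.5193, -0.125, 0.169]
eef_rot: [-0.001, 1.0, -0.001, 0.001]
contact_force: [0.6, 0.6, -4.5]
opening: 0.531
```

>>> send_rows:
  moves: [0, 0, 0, 2, 0, 0, 0, 0, 0, 4, 0, 0, 0, 0, 0, 4, 0, 0, 0, 0, 0, 4, 0, 0, 0, 0, 0, 4, 0, 0]

```text
clock: 26.77
tool_pos: [0.5187, -0.125, 0.1686]
eef_rot: [-0.0, 0.999, -0.035, 0.001]
contact_force: [-0.1, -0.0, -4.0]
opening: 0.527
```

```bash
python3 - <<'E'
from h import *
stat();fit("B2",12); stat()
E
```

```text
t 26.77 pos [ 0.5187 -0.125   0.1686] F [-0.1 -0.  -4. ] M [ 0.13 -0.   -0.01] op 0.527
B2 sinx -0.0707 siny 0.002 M [ 0.1507 -0.0175 -0.0025] se [0.0074 0.0093 0.0072] F [ 0.   -0.08 -4.45] t 27.37
t 27.37 pos [ 0.5193 -0.1249  0.169 ] F [ 0.9 -1.2 -4.7] M [0.15 0.01 0.02] op 0.528
```

>>> send_rows:
  moves: [0, 0, 0, -3, 0, 0, 0, 0, 0, -6, 0, 0, 0, 0, 0, -8, 0, 0, 0, 0, 0, -8, 0, 0, 0, 0, 0, -8, 0, 0]

```text
clock: 27.78
tool_pos: [0.519, -0.1258, 0.1689]
eef_rot: [0.0, 0.999, 0.034, 0.001]
contact_force: [0.3, 0.8, -4.6]
opening: 0.526
```

```bash
python3 - <<'E'
from h import *
stat();fit("B2",12); stat()
E
```

```text
t 27.78 pos [ 0.519  -0.1258  0.1689] F [ 0.3  0.8 -4.6] M [-0.12 -0.05  0.01] op 0.526
B2 sinx 0.0683 siny 0.0023 M [-0.08   -0.0197  0.0009] se [0.0087 0.0124 0.006 ] F [ 0.16  0.1  -4.53] t 28.38
t 28.38 pos [ 0.5193 -0.1248  0.1691] F [-0.1 -0.6 -4.3] M [-0.15 -0.09 -0.03] op 0.526
```

The repeat gives slope 1.66, again well below the rigid value of about 2.1. One check rules out hysteresis: approach +4° from the other side.

>>> send_rows:
  moves: [0, 0, 0, -5, 0, 0, 0, 0, 0, -9, 0, 0, 0, 0, 0, -9, 0, 0, 0, 0, 0, -5, 0, 0, 0, 0, 0, 0, 0, 0]

```text
clock: 28.8
tool_pos: [0.5188, -0.1283, 0.1684]
eef_rot: [0.003, 0.999, 0.032, 0.001]
contact_force: [0.1, 0.9, -5.1]
opening: 0.529
```

>>> send_rows:
  moves: [0, 0, 0, 0, 0, 0, 0, 0, 0, 0, 0, 0, 0, 0, 0, 0, 0, 0, 0, 0, 0, 0, 0, 0, 0, 0, 0, 0, 0, 0]

```text
clock: 29.22
tool_pos: [0.5184, -0.1298, 0.1681]
eef_rot: [0.004, 0.999, 0.032, 0.001]
contact_force: [-0.5, -0.1, -4.2]
opening: 0.529
```

```bash
python3 - <<'E'
from h import *
stat();fit("B3",12); stat()
E
```

```text
t 29.22 pos [ 0.5184 -0.1298  0.1681] F [-0.5 -0.1 -4.2] M [-0.13  0.    0.06] op 0.529
B3 sinx 0.0646 siny 0.0025 M [-0.0739 -0.0016 -0.0053] se [0.0097 0.0064 0.0097] F [ 0.07 -0.18 -4.69] t 29.82
t 29.82 pos [ 0.5188 -0.1282  0.1684] F [ 1.  -0.5 -5. ] M [-0.11 -0.03 -0.03] op 0.529
```

The reading is the same from both sides (-0.074 against -0.080), so it is not hysteresis. Jar 2 has the loose ball. I level it, raise it, then carry it forward gently.

```bash
python3 - <<'E'
from h import *
print(to([.52,-.125,.255],0))
E
```

```text
(array([-0.0013,  0.0088, -0.0862]), array([ 3.7 ,  0.14, -0.32]), np.float64(-0.3))
```

>>> send_rows:
  moves: [0, 0.002, -0.012, 1, 0, 0, 0, 0.004, -0.032, 3, 0, 0, -0.001, 0.008, -0.055, 3.7, 0, -0.3, -0.001, 0.009, -0.075, 3.7, 0, -0.3, -0.001, 0.009, -0.086, 3.7, 0, -0.3]

```text
clock: 30.23
tool_pos: [0.521, -0.1232, 0.2582]
eef_rot: [-0.001, 1.0, -0.0, 0.003]
contact_force: [0.4, -0.4, -4.8]
opening: 0.529
```

```bash
python3 - <<'E'
from h import *
stat(); print(to([.69,-.075,.255],0))
E
```

```text
t 30.23 pos [ 0.521  -0.1232  0.2582] F [ 0.4 -0.4 -4.8] M [ 0.1  -0.13  0.05] op 0.529
(array([-0.1691,  0.0479,  0.0043]), array([-0.05,  0.39,  0.11]), np.float64(0.1))
```

>>> send_rows:
  moves: [-0.01, 0.003, 0, 0, 0.4, 0, -0.03, 0.009, 0, 0, 0.4, 0, -0.055, 0.016, 0, 0, 0.4, 0, -0.08, 0.023, 0, 0, 0.4, 0, -0.1, 0.029, 0.002, 0, 0.4, 0]

```text
clock: 30.65
tool_pos: [0.6228, -0.0925, 0.2584]
eef_rot: [-0.001, 1.0, -0.0, 0.001]
contact_force: [1.2, -0.3, -4.5]
opening: 0.525
```

```bash
python3 - <<'E'
from h import *
stat(); print(to([.69,-.075,.255],0))
E
```

```text
t 30.65 pos [ 0.6228 -0.0925  0.2584] F [ 1.2 -0.3 -4.5] M [ 0.04 -0.09 -0.  ] op 0.525
(array([-0.0672,  0.0173,  0.0035]), array([-0.04,  0.14,  0.16]), np.float64(0.2))
```

>>> send_rows:
  moves: [-0.02, 0.005, 0, 0, 0.1, 0, -0.037, 0.01, 0.001, 0, 0.1, 0, -0.053, 0.014, 0.002, 0, 0.1, 0, -0.062, 0.016, 0.003, 0, 0.1, 0, -0.067, 0.017, 0.003, 0, 0.1, 0]

```text
clock: 31.07
tool_pos: [0.6905, -0.0735, 0.2557]
eef_rot: [-0.002, 1.0, -0.0, 0.0]
contact_force: [0.2, 0.4, -4.6]
opening: 0.528
```

>>> send_rows:
  moves: [0, 0, 0, 0, 0, 0, 0, 0, 0, 0, 0, 0, 0, 0, 0, 0, 0, 0, 0, 0, 0, 0, 0, 0, 0, 0, 0, 0, 0, 0]

```text
clock: 31.48
tool_pos: [0.69, -0.074, 0.256]
eef_rot: [-0.002, 1.0, -0.0, 0.0]
contact_force: [0.6, 0.4, -4.2]
opening: 0.525
```

```bash
python3 - <<'E'
from h import *
st=stat(); print(to([.69,-.075,.255],0), np.round(R.from_quat(st["eef_rot"]).as_matrix()[:,2],4))
for n in("wrist","top","scene"):
    s=imaging.snapshot(n); save(s,n+"9"); P=cloud(s)
    if n=="top":
        z=P[...,2]; k=(z>.245)&(z<.2555); k[:, 260:]=0;k[:200]=0;k[235:]=0; p=P[k]
        for y0 in(.12,.2,.35):
            j=abs(p[:,1]-y0)<.01; print("door",y0,p[j,0].min())
    m=((P[...,2]>0.085)&(P[...,2]<0.106)).astype(np.uint8); nn,l,c4,c=cv2.connectedComponentsWithStats(m)
    for i in range(1,nn):
        if c4[i,4]>170: print(n,np.round(c[i]),cv2.minEnclosingCircle(P[l==i][:,:2].astype(np.float32)),round(float(np.median(P[l==i][:,2])),3))
stat()
E
```

```text
t 31.48 pos [ 0.69  -0.074  0.256] F [ 0.6  0.4 -4.2] M [ 0.01  0.05 -0.04] op 0.525
(array([-0.   , -0.001,  0.001]), array([-0.03,  0.03,  0.23]), np.float64(0.2)) [ 5.e-04 -6.e-04 -1.e+00]
wrist [25. 39.] ((0.565578818321228, -0.28972452878952026), 0.023986201733350754) 0.095
wrist [383.   4.] ((0.5394821166992188, -0.03409239649772644), 0.0163419209420681) 0.094
wrist [618.   4.] ((0.5429850816726685, 0.1270395815372467), 0.004940593149513006) 0.094
wrist [560. 169.] ((0.666016697883606, 0.10647076368331909), 0.09101051837205887) 0.096
wrist [235. 223.] ((0.7013247013092041, -0.14230428636074066), 0.024151228368282318) 0.091
door 0.12 0.5782459924634491
door 0.2 0.5782877142126448
door 0.35 0.5775498201310659
top [408. 242.] ((0.5679649710655212, -0.2885856032371521), 0.023654362186789513) 0.096
top [303. 257.] ((0.5257644057273865, -0.03263348340988159), 0.023957721889019012) 0.096
top [ 35. 343.] ((0.30334627628326416, 0.6202296614646912), 0.04186144843697548) 0.096
scene [460.  15.] ((-0.2557116746902466, 1.2183897495269775), 0.20069652795791626) 0.096
scene [31. 69.] ((-0.837017297744751, -0.5999111533164978), 0.06960977613925934) 0.097
scene [23. 96.] ((-0.6361545324325562, -0.6643243432044983), 0.13609899580478668) 0.1
scene [111.  84.] ((-0.5238032341003418, -0.3506685197353363), 0.09351950138807297) 0.096
scene [441. 114.] ((0.2992396652698517, 0.6224556565284729), 0.04599861800670624) 0.095
scene [430. 268.] ((0.7233618497848511, 0.24133305251598358), 0.19212894141674042) 0.096
scene [249. 285.] ((0.5659176707267761, -0.2896551191806793), 0.02460945025086403) 0.096
scene [322. 298.] ((0.7020562291145325, -0.14142440259456635), 0.0244178157299757) 0.092
scene [380. 298.] ((0.7798896431922913, -0.0067841485142707825), 0.026035569608211517) 0.093
t 31.63 pos [ 0.6903 -0.0738  0.2558] F [-0.1 -0.1 -3.6] M [ 0.01  0.07 -0.05] op 0.526
```

View pics/scene9.png

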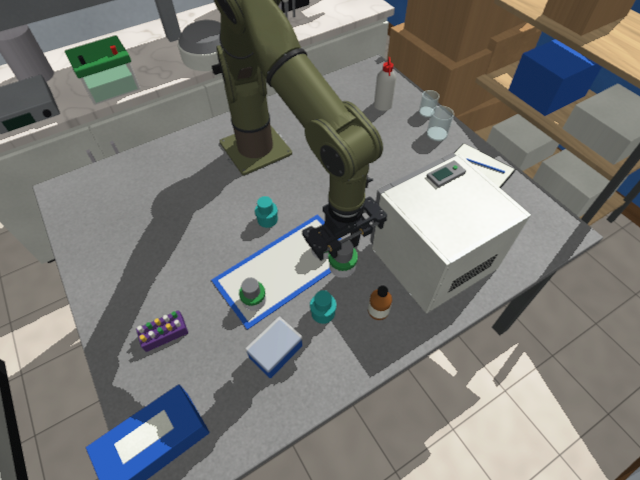

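View pics/top9.png

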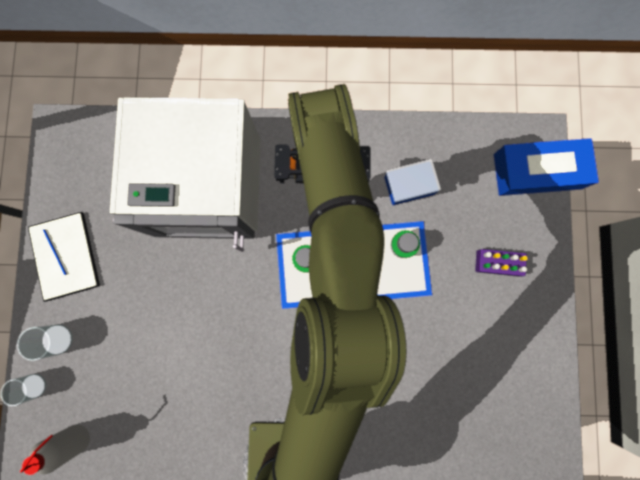

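View pics/wrist9.png

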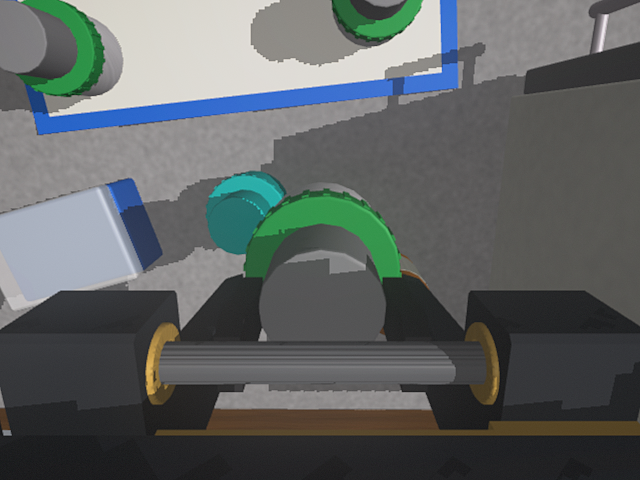

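The jar is held upright in the gripper at about (325,280) in the wrist view. Its axis is about 82 mm beyond the far mat edge and its underside about 0.17 m up. The door face is still flat at x≈0.578, and jars 1 and 3 and the bystanders are in place. I hand the job in.

```bash
python3 - <<'E'
from h import *
print(np.abs(r.get_state()["qd"]).max()); print(r.finish_job()); stat()
E
```

```text
0.003690236870030182
the job is handed in; nothing more can be done
None
the job is handed in; nothing more can be done
```

The job is handed in: the cabinet door is shut, and the arm is holding jar 2, which I judged to be the one with the loose ball. One thing went wrong on the way: jar 2 was dropped once.

- **Door:** I pushed it at its free edge until it stopped moving forward. Its face then measured flat at x ≈ 0.578 along its whole width, and it still did at the end.
- **Finding the rattling jar:** I compared the tilt moment per unit of tilt at small and large angles.
  - **Jar 1** was rigid, at about 2.2 and 2.1. It also got a lateral shake, then went back upright on the mat.
  - **Jar 2** read 1.5 to 1.7 at ±4° and 2.05 at ±20°, which fits a ball rolling about 14 mm. A repeat at ±4° agreed, and approaching from the other side ruled out hysteresis.
  - **Jar 3** was not tested or touched, because the result for jar 2 was clear; that identification rests on jars 1 and 2.
- **Dropped jar:** during the hard lateral shake, jar 2 slipped out of the grip and fell about 10 cm. It landed upright on the mat, about 3 cm from where it had stood, and touched nothing that I could see. I regrasped it at 60 N and did no more hard shaking.
- **Force on setting down:** jar 1 had slipped about 2 mm in the grip, so the wrist force briefly reached 36 N when I put it back.
- **At hand-in:** jar 2 was upright and still, its axis about 82 mm beyond the far mat edge and its underside about 0.17 m above the bench. Jars 1 and 3 stood upright on the mat, the bystander objects looked unmoved in the pictures, and the clock read about 32 s.

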